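Feed the slat two clicks and draw the pusher back

ROBOT

A 6-joint arm with a two-finger parallel gripper is mounted at the origin on the work surface; the furniture and walls round the work are solid. World frame = base frame: x ahead of the robot, y to its left, z up, the work surface at z = 0. Lengths are in m, angles in rad, forces in N, time in s.
With the tool pointing down it reaches from about 0.25 to 0.775 m from the base axis. Payload 4 kg.
Tool frame: the origin (TCP) lies at the very end of the fingers, on their centre line; the grasp point (between the pads) lies 19 mm behind it; z points along the fingers, y is the direction in which the jaws open and shut (so a half turn about z gives the same grasp; the last joint's range is limited). The gripper opens to 94 mm and grips with 3 to 60 N. Pads are 16 mm wide; open, the fingers measure 119 mm over their backs; the gripper's body (75 mm by 177 mm) begins 78 mm behind the grasp point.
Start: joints at [-1.31, 0.087, 1.371, -0, 1.684, -0.103], TCP at [0.196, -0.514, 0.206] pointing down, gripper open.
Joint ranges: [-3.1, 3.1], [-0.76, 2.03], [0.27, 2.55], [-1.08, 4.22], [0.17, 2.65], [-2.57, 2.57]. Speed limits (rad/s): [2.79, 2.79, 3.14, 3.14, 3.14, 3.14].

INTERFACE

Orientations are given as [roll, pitch, yaw] about the fixed x, y, z axes, in that order (R = Rz(yaw) Ry(pitch) Rx(roll)).
In Python, from bench import robot, snapshot, calibration gives the robot as it stands. The module is installed in compiled form; this text tells all that it offers.
- The arm moves only by the tool servo_tool, never from a script. Its argument "series" is text: rows parted by semicolons, each of 5 numbers parted by spaces: the closure, from -1 (fully open) to 1 (shut), then the shift along the tool's x, y, z in cm, then the turn about the tool's z in rad. A call has 1 to 20 rows; each row is the pose to reach, as a shift and turn from the pose commanded when the call began, along the tool's axes at that moment; what a row does not reach only later rows make up. A row lasts 1/12 s, in which the tool goes at most 41.7 mm and 7.16 degrees, less where a joint would pass 70% of its speed; a pose out of reach is approached as far as the arm can. A call with a gripper value outside its range is refused whole. The fingers move at their own pace and stop on an object; the grip force is fixed at half the most. Time passes only in rows, so rows that repeat a pose let the fingers close. It gives the time, the measured TCP pose, the force and the opening at its end, in the units of the state.
- robot.get_obs(): the state, without advancing time (a new reading comes with each control period).
- snapshot(name): name is "scene" or "top"; returns (picture, depth): 384x512x3 uint8, red, green, blue; 384x512 float32, m along the optical axis (not along the pixel's ray), 0 where there is no reading.
- calibration(name): a dict with "fx", "fy", "cx", "cy" (pixels), "rvec" (rotation vector, rad) and "tvec" (3), from world to camera coordinates, as OpenCV has them. Camera axes: x right, y down, z forward; pixel columns grow to the right and rows downward; lengths in m; the calibration is good to about 2 mm. A picture is of the moment at which its call begins. calibration takes no time and is no camera call.
- robot.close_job(): hands the job in, once; it reports no verdict.
The state is a dict: "time": time; "joint_positions": joint angles; "qvel": joint speeds; "joint_torque": joint torques, N m; "tool_pos": TCP position; "ee_rot": TCP orientation; "wrist_force": force on the tool from outside, world axes, zero at the start; "wrist_torque": the same for the moment, N m; "width": finger opening in m.
Only numpy, scipy, OpenCV 4.12 (cv2) and the standard library are available. Lean on these libraries where they do the work, as an engineer would, in place of code of your own. Each camera call takes 0.05 s, during which the arm holds its last target. There are 200 camera calls.

TASK

Turn the black wing knob of the ratchet feed counter-clockwise to push the green slat on by two clicks of the ratchet and no further: stop for a moment at the first click mark with the pawl dropped in its notch, then go on to the second and let the pawl drop again. Then throw the pawl right over by its stud so that it rests clear of the wheel, and turn the knob back to its home stop to draw the pusher back; leave the slat where it was fed and the pawl thrown over. Move the slat only with the knob, never by hand.

Things in the scene. Friction and masses are not known exactly. Their poses are not given: they have to be found in the camera images.
- jig: feeding jig fixed on the table: plywood base 160 x 495 x 12 mm, console (155 x 130 mm high) at its left end, trough with a wooden drill bridge (64 mm high) at its right; a star knob and a nail punch lie loose behind the trough. Origin on the table under the console; x away from the robot, y left along the trough (the feed runs to -y), z up. The panel faces -y, falling to the trough at 35 deg
- knob_grip (a point): grip point of the black wing knob, on its turning axis 36 mm out from the panel, so it stays put. z points out of the panel along the axis (35 deg from vertical, leaning to the right, over the trough), x along the wing: 60 mm long, 14 thick, from 15 to 50 mm out from the panel. Beneath it a steel saw-toothed wheel, radius 39, face 13 mm out
- knob (a joint): rad; 0 at the home stop, grows counter-clockwise seen facing the panel; at 0 the wing's x is 40 deg right of upslope. Clicks at 0.70, 1.40, 2.09; a brass pointer shows scribed marks for home and clicks. Starts between home and click 1. Pawl down: turns forward freely, back only to the last click. About 0.1 N m, stays where left. Moves the steel pusher 25 mm per rad (17.5 per click)
- pawl_stud (a point): grip point of the pawl's stud: on the axis of a plain steel pin, 12 mm in diameter, standing square to the panel from 4 to 46 mm out from it, this point 30 mm out. z points out of the panel. With the pawl down it is about 94 mm from the knob's axis
- pawl_pivot (a point): point on the pawl's pivot axis, fixed to the jig, 30 mm out from the panel; x points up the slope, y to the left as you face the panel (towards the robot), z out of the panel. The stud circles this point at 38 mm radius in the plane square to z
- pawl (a joint): rad; about 0 with its tip in a notch of the wheel (the stud is then upslope of the pivot, 0.17 rad left of straight up), to 0.15 riding over a tooth; grows as the stud swings clockwise (facing the panel) to the right, away from the robot. Falls by its weight: back on the wheel below about 0.6, over to its rest at 1.92 beyond about 1.0 (stud then straight right of the pivot)
- slat_center (a point): centre of the loose green slat, 44 x 300 x 8 mm, about 60 g, flat in the trough along the jig's y. It starts with its centre at y = -235 to -243 mm in the jig's frame, ahead of the pusher, which reaches its left end on the way; two clicks bring the centre to -260 mm

How it is judged:
By the outcome, as a careful person would: the job done as asked, in the order asked, and still so for the second after the job is handed in, with the robot touching nothing.
It also fails if it takes over 58 s, if anything falls off the work surface, if the arm or the gripper's body presses on something with over 40 N, if the wrist force passes 120 N, or if a joint passes its speed limit or range.

## Working session

There is one attempt and no reset: what is moved stays moved. The work goes in short steps, Python scripts to look and compute and a tool call to move; the robot and the scene stay as the last step left them, time stands still between calls to the robot, and variables do not carry over. Pictures are saved under pics/ and viewed, about 8 in all and at most 12, crops included, and the job is handed in when it is done.

Besides the shell and the picture viewer there is one more tool, called after ">>>" in YAML: its name, and indented under it one key for each argument. servo_tool: Moves the arm, as the interface text tells. Its arguments: {"type":"object","properties":{"series":{"type":"string"}},"required":["series"]}

```bash
mkdir -p pics
cat > h.py <<'E'
import numpy as np,cv2
from bench import robot,snapshot,calibration
from scipy.spatial.transform import Rotation as R
def cam(n):
    c=calibration(n);K=np.array([[c['fx'],0,c['cx']],[0,c['fy'],c['cy']],[0,0,1]]);return K,np.array(c['rvec'],float).ravel(),np.array(c['tvec'],float).ravel()
def cloud(n,d):
    K,r,t=cam(n);v,u=np.mgrid[:384,:512]
    p=np.stack([(u-K[0,2])/K[0,0]*d,(v-K[1,2])/K[1,1]*d,d],-1)
    return (p-t)@R.from_rotvec(r).as_matrix()
def proj(n,P):
    K,r,t=cam(n);return cv2.projectPoints(np.array(P,float).reshape(-1,3),r,t,K,None)[0].reshape(-1,2)
E
python3 - <<'E'
from h import *
o=robot.get_obs();print(o)
ims=[]
for n in("scene","top"):
    im,d=snapshot(n);np.savez(f'pics/{n}0.npz',im=im,d=d);ims.append(im)
    print(n,cam(n), -R.from_rotvec(cam(n)[1]).as_matrix().T@cam(n)[2])
    cv2.imwrite(f'pics/{n}0.png',cv2.resize(im[...,::-1],(800,600)))
E
```

```text
{'time': 0.0, 'joint_positions': array([-1.31010516e+00,  8.79785615e-02,  1.37226271e+00,  2.57237123e-06,
        1.68359958e+00, -1.03088278e-01]), 'qvel': array([ 0.00034883, -0.0004167 ,  0.00118649,  0.00102046, -0.00115736,
        0.00082407]), 'joint_torque': array([-6.25073335e-04, -3.40176666e+01, -3.02428901e+01,  7.18751061e-02,
        3.28796741e-02, -1.39007248e-04]), 'tool_pos': array([ 0.19555368, -0.51346745,  0.20428702]), 'ee_rot': array([-3.13935666e+00, -2.33894962e-04,  3.63779475e-01]), 'wrist_force': array([0.34852274, 0.05971908, 0.02588362]), 'wrist_torque': array([ 0.03061364, -0.0127247 , -0.02365165]), 'width': 0.09361698881730449}
scene (array([[355.07247546,   0.        , 258.51727216],
       [  0.        , 355.07247546, 185.97512091],
       [  0.        ,   0.        ,   1.        ]]), array([ 1.02912039, -2.29502879,  1.18019046]), array([0.33680795, 0.25930112, 0.69693607])) [-0.07694089  0.53168901  0.6146409 ]
top (array([[436.39855562,   0.        , 251.43314291],
       [  0.        , 436.39855562, 194.6316655 ],
       [  0.        ,   0.        ,   1.        ]]), array([ 2.12993526, -2.1018544 ,  0.20541305]), array([0.09142626, 0.43133941, 0.90824774])) [0.24362691 0.0922805  0.97542639]
```

View pics/scene0.png

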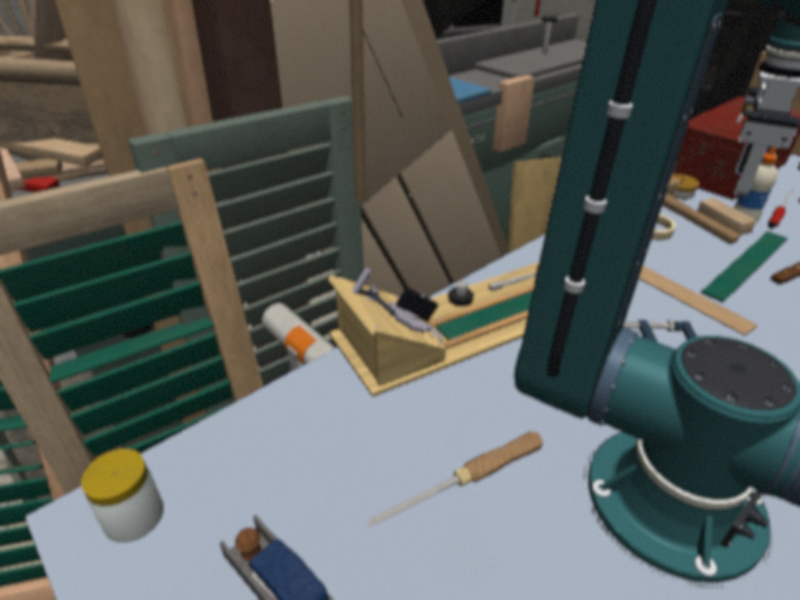

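View pics/top0.png

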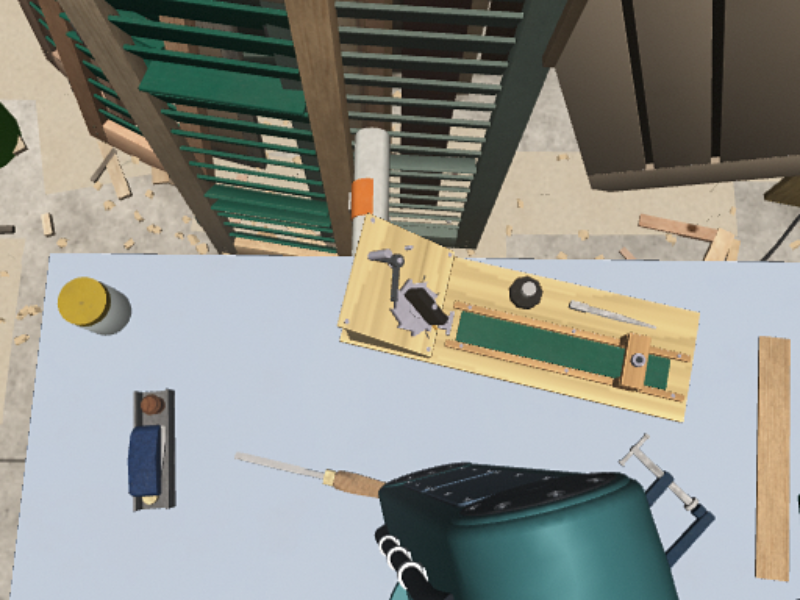

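The top view shows the console at about (400,285) in the 800x600 image. The wheel and black wing are near (420,305), the pivot near (398,262), the stud near (378,256), and the trough and slat run to the right. Next I'll measure these from the depth data.

Run:
```python
from h import *
z=np.load('pics/top0.npz');im,d=z['im'],z['d'];P=cloud('top',d)
# slat: green pixels in trough
g=(im[...,1]>im[...,0]*1.5)&(im[...,1]>1.1*im[...,2])&(P[...,2]>.005)&(P[...,2]<.05)&(d>0)
n,l,s,c=cv2.connectedComponentsWithStats(g.astype(np.uint8))
for i in range(1,n):
    if s[i,4]>50:print(s[i],P[l==i].mean(0))
box=(slice(130,240),slice(210,300))
m=np.zeros(d.shape,bool);m[box]=1
# panel plane RANSAC-ish: points between z .03 and .125 wood colour
w=m&(im[...,0]>150)&(im[...,0]>im[...,2]*1.25)&(P[...,2]>.02)&(P[...,2]<.135)&(d>0)
X=P[w];best=0;rng=np.random.default_rng(0)
for _ in range(500):
    a=X[rng.choice(len(X),3,False)];nn=np.cross(a[1]-a[0],a[2]-a[0]);L=np.linalg.norm(nn)
    if L<1e-8:continue
    nn/=L;k=abs((X-a[0])@nn)<.002
    if k.sum()>best and .7<abs(nn[2])<.9:best=k.sum();K=k
c0=X[K].mean(0);nn=np.linalg.svd(X[K]-c0)[2][2];nn*=np.sign(nn[2]);print('plane',best,len(X),c0,nn,np.degrees(np.arccos(nn[2])))
# base top edges
b=(abs(P[...,2]-.012)<.005)&(im[...,0]>150)&(im[...,0]>im[...,2]*1.2)&(d>0)
b[:,:200]=0
r=cv2.minAreaRect(P[b][:,:2].astype(np.float32)*1000);print('base rect',r,b.sum(),cv2.boxPoints(r))
h=(P-c0)@nn
yj=-np.array([nn[0],nn[1],0]);yj/=np.linalg.norm(yj);up=np.cross(nn,np.cross(yj,nn));up/=np.linalg.norm(up);lf=np.cross(nn,up)
print('up',up,'left',lf,'yawjig',np.degrees(np.arctan2(-yj[0],yj[1])))
np.savez('pics/plane.npz',c0=c0,n=nn,up=up,lf=lf)
dark=m&(im.max(-1)<60)&(h>.03)&(h<.06)
Q=P[dark]-c0;q=np.stack([Q@up,Q@lf,Q@nn],1)*1000;print('wing px',dark.sum(),q.mean(0),q.min(0),q.max(0))
v=q[q[:,2]>42];e,V=np.linalg.eigh(np.cov(v[:,:2].T));print('wing top centre',v.mean(0),'dir',np.degrees(np.arctan2(V[1,1],V[0,1])),len(v))
out=m&(h>.035)&(h<.065)&~dark&(d>0)
Q=P[out]-c0;print('other tall',np.c_[np.argwhere(out)[:,::-1],np.round(np.stack([Q@up,Q@lf,Q@nn],1)*1000),im[out]].astype(int)[:45])
x0,y0=215,130
cv2.imwrite('pics/topc.png',cv2.resize(im[y0:y0+75,x0:x0+100,::-1],(800,600),interpolation=cv2.INTER_CUBIC))
```

```text
[ 77  18 112  19 366] [0.83427774 0.39067142 0.03523206]
[ 79  28 112  21 550] [0.8119769  0.37967939 0.02497816]
[ 292  199  108   43 2043] [ 0.37949534 -0.11097584  0.02073473]
[412 227  17  22 265] [ 0.34297194 -0.2727203   0.02071587]
plane 2812 3455 [0.44944437 0.09587157 0.09038234] [-0.125967   -0.56020892  0.81871746] 35.043387849170045
base rect ((299.81439208984375, -144.79022216796875), (656.466064453125, 355.46087646484375), 79.4239730834961) 9157 [[  64.85928 -434.82666]
 [ 414.28168 -500.068  ]
 [ 534.76953  145.24622]
 [ 185.3471   210.48755]]
up [0.17960988 0.79877317 0.57419658] left [-9.75639588e-01  2.19379565e-01 -1.38777878e-17] yawjig -12.672594477793158
wing px 246 [-30.92847956  24.25239747  43.88041974] [-61.57190772   6.87576701  30.008088  ] [-5.62967229 40.22876989 53.09403127]
wing top centre [-32.33630758  23.63018412  48.47478364] dir 152.74221440781935 156
other tall [[246 159  51 -26  41 166 145 112]
 [247 159  51 -26  44 175 159 145]
 [248 159  48 -27  44 188 174 161]
 [243 160  54 -23  35 146 138 139]
 [244 160  53 -24  38 144 138 143]
 [245 160  54
[... 687 characters left out ...]
 [250 162  43 -22  45 179 172 182]
 [244 163  52 -18  39 148 143 150]
 [245 163  52 -17  42 146 142 148]
 [246 163  51 -17  45 162 157 164]
 [247 163  50 -17  47 177 170 177]
 [248 163  48 -18  47 179 173 179]
 [249 163  45 -19  46 174 166 174]
 [250 163  44 -20  47 143 138 145]
 [244 164  50 -16  36 129 124 129]
 [245 164  51 -16  41 125 120 125]
 [246 164  50 -16  43 119 116 119]
 [247 164  48 -16  44 160 153 161]
 [248 164  47 -17  46 187 178 187]
 [249 164  45 -18  46 184 176 185]
 [245 165  47 -15  36  78  76  77]
 [246 165  46 -16  38  72  69  70]
 [266 184 -11   5  36 110 103 107]
 [267 184 -12   5  39  80  76  76]
 [268 184 -12   5  42  82  77  79]
 [269 184 -12   5  46  70  65  64]]
```

View pics/topc.png

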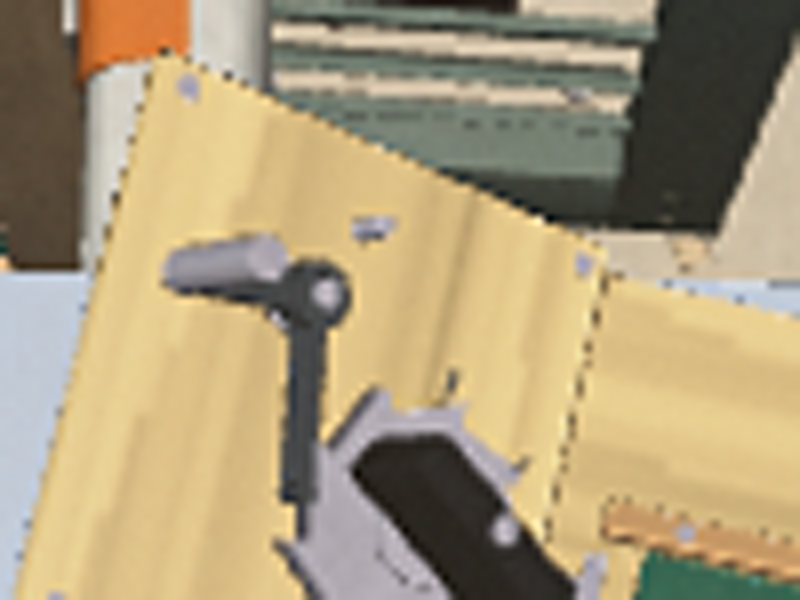

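The crop shows the stud lying from about (165,270) to (285,250), the pivot at (328,290), the pawl tip on the wheel near (300,520), and a light spot on the wing at (505,525). I'll check the lower part of the panel and work out the approach move.

```bash
cat >> h.py <<'E'
try:
    _z=np.load('pics/plane.npz');c0,nn,up,lf=[_z[k] for k in('c0','n','up','lf')]
except Exception:pass
K0=np.array([-33,23.5])
def W(u,l,h): return c0+(u*up+l*lf+h*nn)/1000     # panel mm -> world
def PAN(p): q=(np.asarray(p)-c0)*1000;return np.stack([q@up,q@lf,q@nn],-1)
def pix2pan(n,uv,h):   # pixel ray with plane at height h mm
    K,r,t=cam(n);Rm=R.from_rotvec(r).as_matrix();o=-Rm.T@t;d=Rm.T@np.linalg.solve(K,[uv[0],uv[1],1.])
    s=(h/1000-(o-c0)@nn)/(d@nn);return PAN(o+s*d)
def move(target,yaw):
    o=robot.get_obs();Rm=R.from_euler('xyz',o['ee_rot']).as_matrix()
    t=Rm.T@(np.asarray(target)-o['tool_pos'])*100
    print('shift cm',np.round(t,2),'turn',round(-(yaw-o['ee_rot'][2]),3))
YAW=np.arctan2(lf[1],lf[0])+np.pi/2-np.pi   # tool y = -lf
E
python3 - <<'E'
from h import *
z=np.load('pics/top0.npz');im,d=z['im'],z['d']
print('axis spot',pix2pan('top',(215+505/8,130+525/8),50))
print('pivot',pix2pan('top',(215+328/8,130+290/8),30),pix2pan('top',(215+328/8,130+290/8),20))
print('stud top',pix2pan('top',(215+268/8,130+258/8),46))
print('yaw',YAW)
T=W(K0[0]-32-.7*5,K0[1]+45,25);print(T);move(T+[0,0,.1],YAW)
x0,y0=240,165
cv2.imwrite('pics/topd.png',cv2.resize(im[y0:y0+60,x0:x0+80,::-1],(800,600),interpolation=cv2.INTER_CUBIC))
E
```

```text
axis spot [-37.29951827  21.64194276  50.        ]
pivot [ 18.06242788 -23.63111122  30.        ] [ 11.83035513 -26.726404    20.        ]
stud top [ 46.92054056 -20.26767654  46.        ]
yaw 1.3496178283873546
[0.36716061 0.04217788 0.07151781]
shift cm [ 35.81 -45.82   3.39] turn -0.986
```

View pics/topd.png

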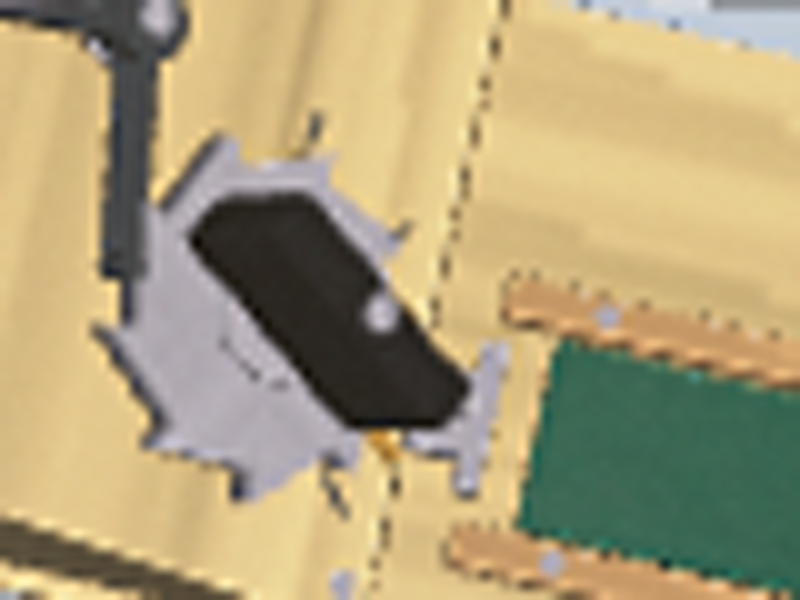

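The crop shows the wing's axis spot at about (380,310), the brass pointer at (382,440), the pusher T at (475,420), and click marks at (315,135), (400,235) and (335,490). I'm setting the knob axis to (-37,22) in panel coordinates and moving above the start of the push.

```bash
sed -i 's/^K0=.*/K0=np.array([-37,22])/' h.py
python3 - <<'E'
from h import *
T=W(K0[0]-34-.7*5,K0[1]+44,25);print(T);move(T+[0,0,.1],YAW)
E
```

```text
[0.36852205 0.03683679 0.06807263]
shift cm [ 35.75 -45.27   3.73] turn -0.986
```

>>> servo_tool:
  series: "1 35.75 -45.27 0 -0.986;1 35.75 -45.27 0 -0.986;1 35.75 -45.27 0 -0.986;1 35.75 -45.27 0 -0.986;1 35.75 -45.27 0 -0.986;1 35.75 -45.27 0 -0.986;1 35.75 -45.27 0 -0.986;1 35.75 -45.27 0 -0.986;1 35.75 -45.27 0 -0.986;1 35.75 -45.27 0 -0.986;1 35.75 -45.27 0 -0.986;1 35.75 -45.27 0 -0.986;1 35.75 -45.27 0 -0.986;1 35.75 -45.27 0 -0.986;1 35.75 -45.27 3.7 -0.986;1 35.75 -45.27 3.7 -0.986;1 35.75 -45.27 3.7 -0.986;1 35.75 -45.27 3.7 -0.986"

```text
time: 1.6
tool_pos: [0.369, 0.0355, 0.1695]
ee_rot: [3.141, 0.0, 1.348]
wrist_force: [-0.0, -0.0, 0.6]
width: 0.0004
```

Run:
```python
from h import *
o=robot.get_obs();print(o['time'],o['tool_pos'],o['ee_rot'],o['width'],PAN(o['tool_pos']))
T=W(K0[0]-34-.7*5,K0[1]+44,25);move(T,YAW)
out=[]
for n in('scene','top'):
    im,d=snapshot(n);np.savez(f'pics/{n}1.npz',im=im,d=d)
    c=proj(n,W(*K0,30))[0].astype(int);print(n,c)
    out.append(cv2.resize(im[max(c[1]-50,0):c[1]+50,c[0]-33:c[0]+33,::-1],(400,600),interpolation=cv2.INTER_CUBIC))
cv2.imwrite('pics/b.png',np.hstack(out))
```

```text
1.6 [0.369033   0.03553346 0.16946662] [3.14076689e+00 2.80114247e-04 1.34839042e+00] 0.00041463510370099804 [-17.22921382  65.21556655 108.67880541]
shift cm [ 0.12 -0.09 10.14] turn -0.001
scene [265 194]
top [272 196]
```

View pics/b.png

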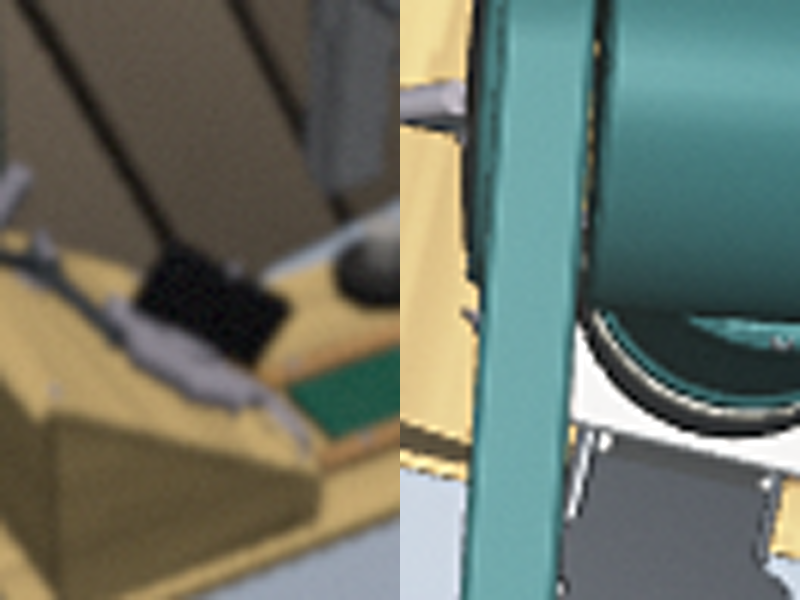

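The scene view keeps the wing and stud in sight; the arm blocks most of the top view. I'll check the pusher's height and prepare the scene-based knob measurement.

```bash
cat >> h.py <<'E'
def meas(save=None):
    o=robot.get_obs();im,d=snapshot('scene')
    if save:np.savez(f'pics/{save}.npz',im=im,d=d)
    P=cloud('scene',d);q=PAN(P);m=(d>0)&(abs(q[...,0]-K0[0])<42)&(abs(q[...,1]-K0[1])<42)&(q[...,2]>22)&(q[...,2]<60)&(im.max(-1)<50)
    v=q[m];r={'t':round(o['time'],2),'n':len(v),'pan':np.round(PAN(o['tool_pos'])-[*K0,0],1),'F':np.round(o['wrist_force'],1)}
    if len(v)>20:
        best=None   # wing box fit: surface points lie on a 60x14 box to h=50
        def cost(a,sx=0,sy=0):
            c,s=np.cos(a),np.sin(a);x=(v[:,0]-K0[0]-sx)*c+(v[:,1]-K0[1]-sy)*s;y=-(v[:,0]-K0[0]-sx)*s+(v[:,1]-K0[1]-sy)*c
            e=np.stack([abs(x)-30,abs(y)-7,v[:,2]-50],1);out=np.linalg.norm(np.maximum(e,0),axis=1);ins=np.minimum(e.max(1),0)
            return np.minimum(abs(out+ins),6).mean()
        g=np.radians(np.arange(-60,100,.5))
        S=[(cost(a,sx,sy),a,sx,sy) for sx in(-3,0,3) for sy in(-3,0,3) for a in g]
        b=min(S);r['q']=round(b[1]+np.radians(40),3);r['fit']=np.round([b[0],b[2],b[3]],2)
    # stud top centroid: bright pts h 36..50 near pivot, beyond wing
    pv=np.array([10,-26.5]);m=(d>0)&(q[...,2]>25)&(q[...,2]<52)&(np.hypot(q[...,0]-pv[0],q[...,1]-pv[1])<52)&(np.hypot(q[...,0]-pv[0],q[...,1]-pv[1])>26)&(np.hypot(q[...,0]-K0[0],q[...,1]-K0[1])>45)
    s=q[m]
    if len(s)>3:
        c=np.median(s,0);r['stud']=np.round(c,1);r['ns']=len(s);r['pawl']=round(-np.arctan2(c[1]-pv[1],c[0]-pv[0])+.17,3)
    # slat: left end edge along trough
    print(r);return im,d
E
python3 - <<'E'
from h import *
z=np.load('pics/top0.npz');P=cloud('top',z['d'])
for y in range(196,216,2):print(y,[tuple(PAN(P[y,x]).astype(int))+(int(P[y,x,2]*1000),) for x in (283,285,287,289)])
meas()
T=W(K0[0]-42-7,K0[1]+44,20);print(T);move(T,YAW)
E
```

```text
196 [(np.int64(-94), np.int64(2), np.int64(-10), 27), (np.int64(-106), np.int64(-1), np.int64(-20), 12), (np.int64(-109), np.int64(-1), np.int64(-16), 13), (np.int64(-115), np.int64(-3), np.int64(-17), 9)]
198 [(np.int64(-103), np.int64(4), np.int64(-22), 12), (np.int64(-107), np.int64(3), np.int64(-19), 12), (np.int64(-112), np.int64(1), np.int64(-19), 10), (np.int64(-111), np.int64(2), np.int64(-11), 17)]
200 [(np.int64(-50), np.int64(26), np.int64(50), 102), (np.int64(-108), np.int64(7), np.int64(-19), 12), (np.int64(-112), np.int64(6), np.int64(-17), 11), (np.int64(-107), np.int64(8), np.int64(-4), 25)]
202 [(np.int64(-53), np.int64(30), np.int64(49), 100), (np.int64(-57), np.int64(29), np.int64(50), 98), (np.int64(-106), np.int64(13), np.int64(-7), 22), (np.int64(-110), np.int64(12), np.int64(-5), 22)]
204 [(np.int64(-54), np.int64(34), np.int64(49), 99), (np.int64(-57), np.int64(33), np.int64(51), 99), (np.int64(-109), np.int64(16), np.int64(-9), 19), (np.int64(-109), np.int64(17), np.int64(-2), 25)]
206 [(np.int64(-56), np.int64(37), np.int64(47), 97), (np.int64(-104), np.int6
[... 549 characters left out ...]
nt64(-109), np.int64(35), np.int64(-17), 13), (np.int64(-108), np.int64(35), np.int64(-9), 20), (np.int64(-108), np.int64(35), np.int64(-2), 26), (np.int64(-119), np.int64(32), np.int64(-9), 14)]
214 [(np.int64(-110), np.int64(39), np.int64(-17), 12), (np.int64(-113), np.int64(38), np.int64(-14), 13), (np.int64(-113), np.int64(38), np.int64(-7), 19), (np.int64(-120), np.int64(36), np.int64(-10), 12)]
{'t': 1.7, 'n': 243, 'pan': array([ 20.5,  42. , 110. ]), 'F': array([0.6, 0.2, 0.1]), 'q': np.float64(0.209), 'fit': array([1.05, 0.  , 3.  ]), 'stud': array([ 50.8, -15.9,  36.2]), 'ns': 46, 'pawl': np.float64(-0.084)}
[0.36708637 0.03045195 0.05737579]
shift cm [-0.53 -0.25 11.36] turn -0.002
```

>>> servo_tool:
  series: "1 -0.5 -0.2 4 0;1 -0.5 -0.2 8 0;1 -0.5 -0.2 11.3 0;1 -0.5 -0.2 11.3 0;1 -0.5 0.2 11.3 0;1 -0.5 0.6 11.3 0;1 -0.5 0.9 11.3 0;1 -0.5 0.9 11.3 0"

```text
time: 2.42
tool_pos: [0.3783, 0.0288, 0.0581]
ee_rot: [3.138, 0.0, 1.349]
wrist_force: [-2.6, -0.7, 1.6]
width: 0.0002
```

Run:
```python
from h import *
meas()
```

```text
{'t': 2.42, 'n': 242, 'pan': array([-47.9,  32.7,  20.1]), 'F': array([-2.6, -0.7,  1.6]), 'q': np.float64(0.253), 'fit': array([1.07, 0.  , 3.  ]), 'stud': array([ 51. , -15. ,  35.4]), 'ns': 49, 'pawl': np.float64(-0.104)}
```

>>> servo_tool:
  series: "1 0 0.15 0 0;1 0 0.3 0 0;1 0 0.45 0 0;1 0 0.6 0 0;1 0 0.75 0 0;1 0 0.9 0 0;1 0 0.9 0 0;1 0 0.9 0 0"

```text
time: 3.13
tool_pos: [0.3837, 0.0267, 0.0546]
ee_rot: [-3.138, 0.002, 1.35]
wrist_force: [-5.4, -3.0, 0.9]
width: 0.0002
```

Run:
```python
from h import *
meas()
```

```text
{'t': 3.13, 'n': 228, 'pan': array([-50.6,  27. ,  17.7]), 'F': array([-5.4, -3. ,  0.9]), 'q': np.float64(0.48), 'fit': array([0.99, 0.  , 3.  ]), 'stud': array([ 51.7, -17.9,  36.3]), 'ns': 46, 'pawl': np.float64(-0.033)}
```

>>> servo_tool:
  series: "1 0 0.1 -0.3 0;1 0 0.2 -0.3 0;1 0 0.3 -0.3 0;1 0 0.35 -0.3 0;1 0 0.35 -0.3 0;1 0 0.35 -0.3 0"

```text
time: 3.68
tool_pos: [0.3873, 0.0267, 0.0574]
ee_rot: [-3.138, 0.001, 1.35]
wrist_force: [-3.3, -0.7, -2.6]
width: 0.0006
```

Run:
```python
from h import *
meas()
```

```text
{'t': 3.68, 'n': 210, 'pan': array([-48.3,  23.4,  19.6]), 'F': array([-3.3, -0.7, -2.6]), 'q': np.float64(0.602), 'fit': array([0.96, 0.  , 3.  ]), 'stud': array([ 52. , -19. ,  35.7]), 'ns': 48, 'pawl': np.float64(-0.007)}
```

>>> servo_tool:
  series: "1 0 0.1 0 0;1 0 0.2 0 0;1 0 0.2 0 0;1 0 0.2 0 0"

```text
time: 4.07
tool_pos: [0.3901, 0.0263, 0.058]
ee_rot: [-3.14, 0.0, 1.35]
wrist_force: [-5.0, -0.7, -3.2]
width: 0.0005
```

Run:
```python
from h import *
meas()
```

```text
{'t': 4.07, 'n': 198, 'pan': array([-47.8,  20.7,  20. ]), 'F': array([-5. , -0.7, -3.2]), 'q': np.float64(0.681), 'fit': array([1.02, 0.  , 3.  ]), 'stud': array([ 50.8, -14.3,  36.6]), 'ns': 47, 'pawl': np.float64(-0.122)}
```

The pawl rose and then dropped back, with q ≈ 0.69, so this is click 1. I'll pause here.

>>> servo_tool:
  series: "1 0 0 0 0;1 0 0 0 0;1 0 0 0 0;1 0 0 0 0;1 0 0 0 0;1 0 0 0 0;1 0 0 0 0;1 0 0 0 0;1 0 0 0 0;1 0 0 0 0;1 0 0 0 0;1 0 0 0 0"

```text
time: 5.12
tool_pos: [0.3901, 0.0263, 0.0581]
ee_rot: [-3.14, 0.0, 1.35]
wrist_force: [-5.0, 0.3, -4.3]
width: 0.0007
```

Run:
```python
from h import *
meas('click1');meas()
```

```text
{'t': 5.12, 'n': 202, 'pan': array([-47.8,  20.7,  20. ]), 'F': array([-5. ,  0.3, -4.3]), 'q': np.float64(0.681), 'fit': array([1.08, 0.  , 3.  ]), 'stud': array([ 50.6, -14.3,  36.3]), 'ns': 47, 'pawl': np.float64(-0.121)}
{'t': 5.17, 'n': 200, 'pan': array([-47.8,  20.6,  20. ]), 'F': array([-5.8, -0.5, -4.1]), 'q': np.float64(0.689), 'fit': array([1.05, 0.  , 3.  ]), 'stud': array([ 50.4, -14.6,  36.3]), 'ns': 47, 'pawl': np.float64(-0.118)}
```

>>> servo_tool:
  series: "1 0 0.13 0 0;1 0 0.26 0 0;1 0 0.4 0 0;1 0 0.5 0 0;1 0 0.6 0 0;1 0 0.7 0 0;1 0 0.7 0 0;1 0 0.7 0 0"

```text
time: 5.88
tool_pos: [0.3965, 0.024, 0.0578]
ee_rot: [-3.14, 0.002, 1.35]
wrist_force: [-5.5, -3.0, -4.9]
width: 0.0005
```

Run:
```python
from h import *
meas()
```

```text
{'t': 5.88, 'n': 151, 'pan': array([-48.6,  13.9,  20.2]), 'F': array([-5.5, -3. , -4.9]), 'q': np.float64(1.021), 'fit': array([0.98, 3.  , 3.  ]), 'stud': array([ 50.7, -16.4,  36.2]), 'ns': 46, 'pawl': np.float64(-0.074)}
```

>>> servo_tool:
  series: "1 0 0.1 0 0;1 0 0.2 0 0;1 0 0.3 0 0;1 0 0.4 0 0;1 0 0.4 0 0;1 0 0.4 0 0"

```text
time: 6.43
tool_pos: [0.401, 0.0233, 0.0581]
ee_rot: [-3.141, 0.001, 1.35]
wrist_force: [-4.9, -2.4, -4.1]
width: 0.0005
```

Run:
```python
from h import *
meas();meas()
```

```text
{'t': 6.43, 'n': 103, 'pan': array([-48.2,   9.3,  20.4]), 'F': array([-4.9, -2.4, -4.1]), 'q': np.float64(1.265), 'fit': array([1.12, 3.  , 3.  ]), 'stud': array([ 52. , -19.2,  35.6]), 'ns': 48, 'pawl': np.float64(-0.002)}
{'t': 6.48, 'n': 105, 'pan': array([-48.2,   9.3,  20.4]), 'F': array([-4.1, -1.7, -4.2]), 'q': np.float64(1.196), 'fit': array([0.99, 0.  , 3.  ]), 'stud': array([ 50.6, -19.6,  35.6]), 'ns': 47, 'pawl': np.float64(0.001)}
```

>>> servo_tool:
  series: "1 0 0.1 0 0;1 0 0.1 0 0;1 0 0.1 0 0"

```text
time: 6.78
tool_pos: [0.4024, 0.0232, 0.0584]
ee_rot: [3.141, 0.001, 1.35]
wrist_force: [-4.9, -2.4, -2.9]
width: 0.0003
```

Run:
```python
from h import *
meas()
```

```text
{'t': 6.78, 'n': 86, 'pan': array([-47.8,   7.9,  20.5]), 'F': array([-4.9, -2.4, -2.9]), 'q': np.float64(1.265), 'fit': array([0.97, 0.  , 3.  ]), 'stud': array([ 51.4, -18.7,  36.6]), 'ns': 47, 'pawl': np.float64(-0.017)}
```

>>> servo_tool:
  series: "1 0 0.08 0 0;1 0 0.08 0 0;1 0 0.08 0 0"

```text
time: 7.08
tool_pos: [0.4033, 0.0232, 0.0586]
ee_rot: [3.141, 0.0, 1.35]
wrist_force: [-4.2, -2.0, -4.0]
width: 0.0003
```

Run:
```python
from h import *
meas()
```

```text
{'t': 7.08, 'n': 76, 'pan': array([-47.6,   7.1,  20.5]), 'F': array([-4.2, -2. , -4. ]), 'q': np.float64(1.3), 'fit': array([0.95, 0.  , 3.  ]), 'stud': array([ 50.8, -14.1,  36.7]), 'ns': 47, 'pawl': np.float64(-0.126)}
```

The pawl has dropped again. I'll back off and check without the arm in the way.

>>> servo_tool:
  series: "1 0 0 0 0;1 0 0 0 0;1 0 0 0 0;1 0 0 0 0;1 0 -1 0 0;1 0 -2.5 0 0;1 0 -2.5 -4 0;1 0 -2.5 -8 0;1 -4 -2.5 -12 0;1 -8 -3 -13 0;1 -12 -5 -13 0;1 -16 -9 -13 0;1 -16 -12 -13 0;1 -16 -12 -13 0"

```text
time: 8.3
tool_pos: [0.2493, -0.1074, 0.1904]
ee_rot: [3.135, 0.002, 1.346]
wrist_force: [1.1, -0.6, 0.6]
width: 0.0005
```

Run:
```python
from h import *
meas('click2')
im,d=snapshot('top');np.savez('pics/top2.npz',im=im,d=d)
x0,y0=240,155
cv2.imwrite('pics/topc2.png',cv2.resize(im[y0:y0+60,x0:x0+80,::-1],(800,600),interpolation=cv2.INTER_CUBIC))
# slat: shift of left-end/right-end edge vs start along jig y
yj=-np.array([nn[0],nn[1],0]);yj/=np.linalg.norm(yj)
for f in('top0','top2'):
    z=np.load(f'pics/{f}.npz');i=z['im'].astype(float);P=cloud('top',z['d'])
    g=(i[...,1]>i[...,0]*1.5)&(i[...,1]>1.1*i[...,2])&(abs(P[...,2]-.0205)<.006)
    s=P[g]@yj*1000;s=s[P[g][:,0]>.3];print(f,np.percentile(s,[0.3,1,99,99.7]),len(s))
```

```text
{'t': 8.3, 'n': 74, 'pan': array([-103.9,  128.7,  221. ]), 'F': array([ 1.1, -0.6,  0.6]), 'q': np.float64(1.283), 'fit': array([0.86, 0.  , 3.  ]), 'stud': array([ 50.9, -14. ,  36.1]), 'ns': 47, 'pawl': np.float64(-0.126)}
top0 [-204.75266037 -202.5337575   665.92392323  682.02157257] 2534
top2 [-94.05011938 -86.47513373 677.2575243  683.78630205] 1631
```

View pics/topc2.png

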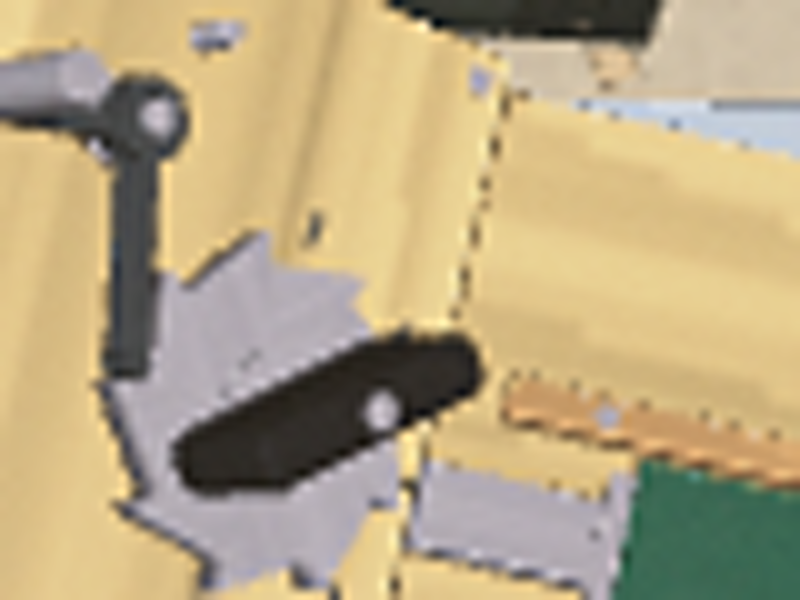

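```bash
cat >> h.py <<'E'
def qtop(z):
    im,d=z['im'],z['d'];q=PAN(cloud('top',d));v=q[(d>0)&(abs(q[...,0]-K0[0])<42)&(abs(q[...,1]-K0[1])<42)&(q[...,2]>22)&(q[...,2]<60)&(im.max(-1)<60)]
    def cost(a,sx,sy):
        c,s=np.cos(a),np.sin(a);x=(v[:,0]-K0[0]-sx)*c+(v[:,1]-K0[1]-sy)*s;y=-(v[:,0]-K0[0]-sx)*s+(v[:,1]-K0[1]-sy)*c
        e=np.stack([abs(x)-30,abs(y)-7,v[:,2]-50],1);return np.minimum(abs(np.linalg.norm(np.maximum(e,0),axis=1)+np.minimum(e.max(1),0)),6).mean()
    return min((cost(a,sx,sy),round(a+np.radians(40),3),sx,sy) for sx in(-3,-1,1,3) for sy in(-3,-1,1,3) for a in np.radians(np.arange(-45,60,.5)))
def edge(z):  # slat left-end, jig y (relative), along trough lines: green edge sub-pixel
    im=z['im'].astype(float);g=im[...,1]-im[...,0];yj=-np.array([nn[0],nn[1],0]);yj/=np.linalg.norm(yj);xj=np.array([yj[1],-yj[0],0]);out=[]
    c=np.array([.3795,-.111,.0205]);c=c+xj*((np.array([.343,-.2727,.0205])+c)/2-c).dot(xj)*0
    for k in np.linspace(-.012,.012,9):
        s=np.arange(.0,.2,.0005);p=proj('top',c+xj*k+np.outer(s,yj)).astype(np.float32)
        f=cv2.remap(g.astype(np.float32),p[:,0],p[:,1],cv2.INTER_LINEAR).ravel();th=f[:20].mean()/2;out.append(1000*(c@yj+s[np.argmax(f<th)]))
    return np.round(out,1)
E
python3 - <<'E'
from h import *
for f in('top0','top2'):
    z=np.load(f'pics/{f}.npz');print(f,qtop(z),edge(z))
E
```

```text
top0 (np.float64(0.814498869298318), np.float64(0.227), -1, 1) [93.  92.5 93.5 93.5 93.  93.  93.5 93.  92.5]
top2 (np.float64(0.8651111021969335), np.float64(1.388), 1, 1) [74.  74.5 73.5 74.  74.  74.5 74.  74.  74.5]
```

Knob reads about 1.39, the slat moved 19 mm to its two-click place, and the pawl is in its notch. Next I'll work out the pawl throw.

Run:
```python
from h import *
for w in[(42,10),(41,-20),(34,-38.5),(30,-45)]:
    T=W(*w,26);print(w,T);move(T,YAW)
```

```text
(42, 10) [0.44395645 0.1170484  0.13578525]
shift cm [26.16 13.76  5.52] turn -0.003
(41, -20) [0.47304602 0.10966824 0.13521106]
shift cm [26.09 16.76  5.61] turn -0.003
(34, -38.5) [0.48983809 0.10001831 0.13119168]
shift cm [25.52 18.61  6.02] turn -0.003
(30, -45) [0.49546131 0.09539725 0.1288949 ]
shift cm [25.19 19.26  6.26] turn -0.003
```

>>> servo_tool:
  series: "1 26.16 13.5 0 0;1 26.16 13.5 0 0;1 26.16 13.5 0 0;1 26.16 13.5 0 0;1 26.16 13.5 0 0;1 26.16 13.5 0 0;1 26.16 13.5 0 0;1 26.16 13.5 0 0;1 26.16 13.5 0 0;1 26.16 13.5 3 0;1 26.16 13.5 5.5 0;1 26.16 13.5 5.5 0;1 26.16 13.5 5.5 0"

```text
time: 9.48
tool_pos: [0.4389, 0.1189, 0.133]
ee_rot: [-3.14, 0.0, 1.349]
wrist_force: [0.8, -0.3, 0.7]
width: 0.0004
```

Run:
```python
from h import *
meas()
for w in[(41,-20),(34,-38.5),(30,-45)]:move(W(*w,26),YAW)
```

```text
{'t': 9.48, 'n': 82, 'pan': array([78. , -6.6, 23.3]), 'F': array([ 0.8, -0.3,  0.7]), 'q': np.float64(1.292), 'fit': array([0.94, 0.  , 3.  ]), 'stud': array([ 52.2, -15.2,  31.4]), 'ns': 24, 'pawl': np.float64(-0.092)}
shift cm [-0.19  3.42 -0.05] turn -0.0
shift cm [-0.76  5.27  0.35] turn -0.0
shift cm [-1.09  5.92  0.58] turn -0.0
```

Now I'll push the stud over.

>>> servo_tool:
  series: "1 -0.1 0.8 -0.2 0;1 -0.1 1.4 -0.2 0;1 -0.2 2 -0.1 0;1 -0.2 2.7 -0.1 0;1 -0.2 3.4 0 0;1 -0.4 4.1 0.1 0;1 -0.6 4.8 0.2 0;1 -0.8 5.3 0.4 0;1 -1 5.9 0.5 0;1 -1 6.2 0.5 0;1 -1 6.2 0.5 0"

```text
time: 10.45
tool_pos: [0.4987, 0.0955, 0.1281]
ee_rot: [-3.141, 0.0, 1.349]
wrist_force: [-0.5, -0.5, -0.5]
width: 0.0006
```

Run:
```python
from h import *
meas()
```

```text
{'t': 10.45, 'n': 79, 'pan': array([ 67.3, -70.2,  24.9]), 'F': array([-0.5, -0.5, -0.5]), 'q': np.float64(1.309), 'fit': array([1.07, 0.  , 3.  ]), 'stud': array([ 43.1, -39.4,  39. ]), 'ns': 133, 'pawl': np.float64(0.542)}
```

>>> servo_tool:
  series: "1 0 -0.5 -4 0;1 0 -0.5 -8 0;1 -3 -4 -9 0;1 -26 -20 -9 0;1 -26 -20 -9 0;1 -26 -20 -9 0;1 -26 -20 -9 0;1 -26 -20 -9 0;1 -26 -20 -9 0;1 -26 -20 -9 0;1 -26 -20 -9 0;1 -26 -20 -9 0;1 -26 -20 -9 0"

```text
time: 11.58
tool_pos: [0.2464, -0.1137, 0.2187]
ee_rot: [3.14, -0.0, 1.349]
wrist_force: [0.2, -0.3, -0.1]
width: 0.0003
```

Run:
```python
from h import *
im,d=snapshot('top');z=dict(im=im,d=d);np.savez('pics/top3.npz',**z)
print(qtop(z),edge(z),robot.get_obs()['time'])
x0,y0=225,140
cv2.imwrite('pics/topc3.png',cv2.resize(im[y0:y0+75,x0:x0+100,::-1],(800,600),interpolation=cv2.INTER_CUBIC))
move(W(K0[0]+20,K0[1]+48,22)+[0,0,.09],YAW)
```

```text
(np.float64(0.7970637040007015), np.float64(1.422), 1, -1) [74.  74.5 73.5 74.  74.  74.5 74.  74.  74. ] 11.6333
shift cm [22.18  8.24  3.01] turn 0.002
```

View pics/topc3.png

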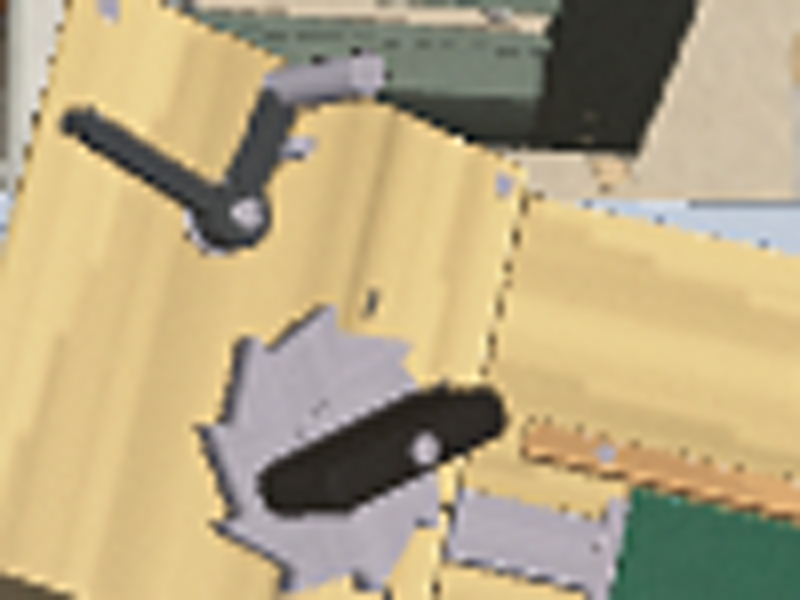

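The pawl lies thrown over: stud at (350,75), arm at (70,120), clear of the wheel. The slat hasn't moved. Next I'll move in to turn the knob back.

>>> servo_tool:
  series: "1 22.2 8 0 0;1 22.2 8 0 0;1 22.2 8 0 0;1 22.2 8 0 0;1 22.2 8 0 0;1 22.2 8 0 0;1 22.2 8 0 0;1 22.2 8 3 0;1 22.2 8 7 0;1 22.2 8 11 0;1 22.2 8 12 0;1 22.2 8 12 0;1 22.2 8 12 0"

```text
time: 12.72
tool_pos: [0.3731, 0.0859, 0.0994]
ee_rot: [3.141, -0.0, 1.352]
wrist_force: [0.3, -0.3, 0.5]
width: 0.0003
```

Run:
```python
from h import *
meas()
```

```text
{'t': 12.72, 'n': 13, 'pan': array([20.5, 50.3, 22.6]), 'F': array([ 0.3, -0.3,  0.5]), 'stud': array([  6.6, -59.2,  36.2]), 'ns': 40, 'pawl': np.float64(1.845)}
```

>>> servo_tool:
  series: "1 0 0.5 0 0;1 0 1 0 0;1 0 1.2 0 0;1 0 1.4 0 0;1 0 1.6 0 0;1 0 1.8 0 0;1 0 2 0 0;1 0 2.2 0 0;1 0 2.4 0 0;1 0 2.6 0 0;1 0 2.8 0 0;1 0 3 0 0;1 0 3.2 0 0;1 0 3.4 0 0;1 0 3.4 0 0;1 0 3.4 0 0"

```text
time: 14.1
tool_pos: [0.4057, 0.0791, 0.0994]
ee_rot: [-3.14, -0.003, 1.35]
wrist_force: [-4.2, 3.7, 4.9]
width: 0.0005
```

Run:
```python
from h import *
meas()
```

```text
{'t': 14.1, 'n': 89, 'pan': array([20.9, 17. , 22.3]), 'F': array([-4.2,  3.7,  4.9]), 'q': np.float64(0.532), 'fit': array([ 1.03, -3.  ,  3.  ]), 'stud': array([  7.4, -59.3,  35.8]), 'ns': 40, 'pawl': np.float64(1.82)}
```

>>> servo_tool:
  series: "1 0 0.1 0 0;1 0 0.2 0 0;1 0 0.3 0 0;1 0 0.4 0 0;1 0 0.5 0 0;1 0 0.6 0 0;1 0 0.6 0 0;1 0 0.6 0 0"

```text
time: 14.82
tool_pos: [0.412, 0.0777, 0.0995]
ee_rot: [-3.141, -0.003, 1.35]
wrist_force: [-2.8, 4.1, 2.8]
width: 0.0004
```

Run:
```python
from h import *
meas()
```

```text
{'t': 14.82, 'n': 115, 'pan': array([21. , 10.5, 22.3]), 'F': array([-2.8,  4.1,  2.8]), 'q': np.float64(0.201), 'fit': array([1.11, 0.  , 3.  ]), 'stud': array([  7.7, -58.5,  37.6]), 'ns': 46, 'pawl': np.float64(1.813)}
```

>>> servo_tool:
  series: "1 0 0.1 0 0;1 0 0.2 0 0;1 0 0.3 0 0;1 0 0.4 0 0;1 0 0.4 0 0;1 0 0.4 0 0"

```text
time: 15.37
tool_pos: [0.4153, 0.0765, 0.099]
ee_rot: [-3.14, -0.002, 1.35]
wrist_force: [-3.7, 2.6, 3.1]
width: 0.0002
```

Run:
```python
from h import *
meas()
```

```text
{'t': 15.37, 'n': 127, 'pan': array([20.4,  7. , 22.2]), 'F': array([-3.7,  2.6,  3.1]), 'q': np.float64(-0.009), 'fit': array([1.23, 0.  , 3.  ]), 'stud': array([  8.2, -58.6,  37.9]), 'ns': 45, 'pawl': np.float64(1.796)}
```

Force is still low, so I'll push on until the stop shows up as a rise in force.

>>> servo_tool:
  series: "1 0 0.1 0 0;1 0 0.2 0 0;1 0 0.3 0 0;1 0 0.4 0 0;1 0 0.4 0 0;1 0 0.4 0 0"

```text
time: 15.92
tool_pos: [0.4159, 0.0764, 0.0988]
ee_rot: [-3.132, -0.002, 1.35]
wrist_force: [-13.0, 4.6, 8.4]
width: 0.0006
```

Run:
```python
from h import *
meas()
```

```text
{'t': 15.92, 'n': 132, 'pan': array([20.3,  6.4, 22. ]), 'F': array([-13. ,   4.6,   8.4]), 'q': np.float64(0.0), 'fit': array([1.12, 0.  , 3.  ]), 'stud': array([  7.6, -58.6,  39.3]), 'ns': 51, 'pawl': np.float64(1.814)}
```

The home stop is reached: force rose to 13 N and q = 0.00. I'll back away and check.

>>> servo_tool:
  series: "1 0 -0.5 0 0;1 0 -1.5 0 0;1 0 -2 -3 0;1 0 -2 -7 0;1 -4 -3 -11 0;1 -20 -14 -12 0;1 -20 -14 -12 0;1 -20 -14 -12 0;1 -20 -14 -12 0;1 -20 -14 -12 0;1 -20 -14 -12 0;1 -20 -14 -12 0;1 -20 -14 -12 0;1 -20 -14 -12 0"

```text
time: 17.13
tool_pos: [0.2399, -0.089, 0.2183]
ee_rot: [3.142, -0.0, 1.353]
wrist_force: [0.1, -0.1, 0.1]
width: 0.0004
```

Run:
```python
from h import *
meas();im,d=snapshot('top');z=dict(im=im,d=d)
print(qtop(z),edge(z))
x0,y0=225,140
cv2.imwrite('pics/topc4.png',cv2.resize(im[y0:y0+75,x0:x0+100,::-1],(800,600),interpolation=cv2.INTER_CUBIC))
```

```text
{'t': 17.13, 'n': 241, 'pan': array([-74.8, 141.9, 234.7]), 'F': array([ 0.1, -0.1,  0.1]), 'q': np.float64(0.009), 'fit': array([1.13, 0.  , 3.  ]), 'stud': array([  6.8, -59.3,  35.7]), 'ns': 41, 'pawl': np.float64(1.839)}
(np.float64(0.8399096301237062), np.float64(0.0), 1, 1) [74.  74.5 74.  73.5 74.  74.5 74.  74.  74.5]
```

View pics/topc4.png

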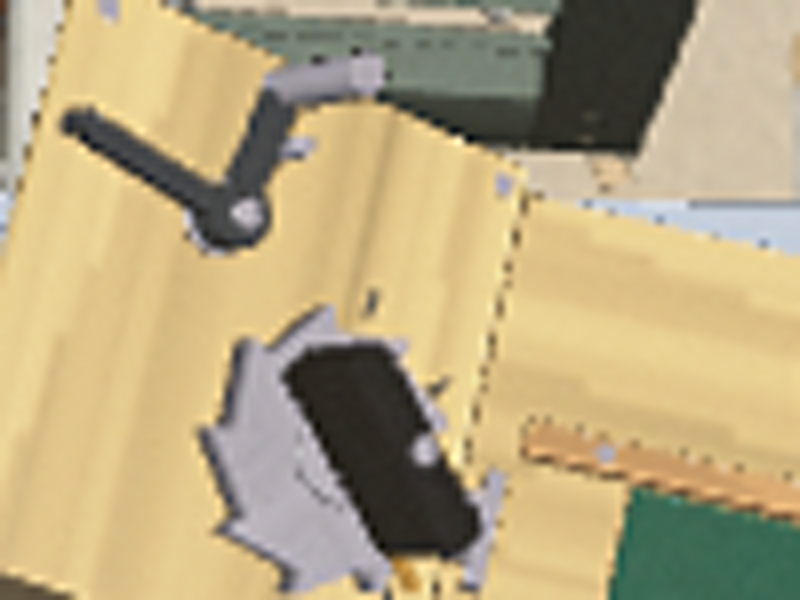

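The wing is at home with the spot at (425,450), the pusher is drawn back at (485,520), the slat edge hasn't moved at (620,540), and the pawl is thrown over. Handing in.

```bash
python3 -c "
from bench import robot
print(robot.close_job())"
```

```text
the job is handed in; nothing more can be done
None
```

The job is done and handed in at about 17 s of the 58 s allowed; no verdict is reported.

- **Feeding:** I pushed the wing with closed fingers to click 1, where the pawl rose and dropped, and held there for about 1 s. I then pushed on to click 2, where the pawl dropped again.
- **Pawl and return:** I threw the pawl over by its stud, then turned the knob back until the wrist force rose to about 16 N at the home stop. I then backed the arm clear.

| Last check | Reading |
|---|---|
| Knob | 0.00 rad from the top camera, 0.01 rad from the scene camera |
| Pawl | 1.84 rad from the scene camera (rest is 1.92); the picture shows it lying clear of the wheel |
| Slat | moved about 19 mm in all, same place before and after the pusher was drawn back |
| Pusher | drawn clear of the slat |

- **Disagreement:** at click 2 the scene camera read the knob as 1.28–1.30 rad, against 1.39–1.42 rad from the top camera. I trusted the top camera, because the wing was poorly visible from the scene camera and the pawl had dropped.
- **Not checked:** I measured only how far the slat moved, not its -260 mm position in the jig's frame.

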